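# Nest the screw dippers in their till

## Robot

A 6-joint arm with a two-finger parallel gripper is mounted at the origin on the work surface. World frame = base frame: x ahead of the robot, y to its left, z up, the work surface at z = 0. Lengths are in m, angles in rad, forces in N, time in s.
With the tool pointing down it reaches from about 0.225 to 0.875 m from the base axis. Payload 3.4 kg.
Tool frame: the origin (TCP) lies at the very end of the fingers, on their centre line; the grasp point (between the pads) lies 19 mm behind it; z points along the fingers, y is the direction in which the jaws open and shut (so a half turn about z gives the same grasp; the last joint's range is limited). The gripper opens to 85 mm and grips with 20 to 120 N. Pads are 22 mm wide; open, the fingers measure 114 mm over their backs; the gripper's body (76 mm by 85 mm) begins 54 mm behind the grasp point. The pads swing forward as they close: fully open they stand 13 mm farther back than shut.
Start: joints at [-1.448, 0.276, 1.505, -0, 1.361, -0.121], TCP at [0.139, -0.558, 0.231] pointing down, gripper open.
Joint ranges: [-2.89, 2.89], [-0.75, 2.08], [0.22, 2.7], [-1.18, 4.32], [0.11, 2.71], [-2.7, 2.7]. Speed limits (rad/s): [2.57, 2.57, 3.14, 3.14, 3.14, 3.14].

## Interface

Orientations are given as a unit quaternion [w, x, y, z].
In Python, from rig import manip gives the robot as it stands. The module is installed in compiled form; this text tells all that it offers.
- The arm moves only by the tool carry_out, never from a script. Its argument "moves" is one flat list of numbers, 5 for each row, row after row: the opening in per cent of the stroke, from 0 (shut) to 100 (fully open), then the shift along the world's x, y, z in cm, then the turn about the world's z in rad. A call has exactly 10 rows; each row shifts and turns the commanded pose from where the row before left it; what a row does not reach is not made up. A row lasts 1/10 s, in which the tool goes at most 50 mm and 8.59 degrees, less where a joint would pass 70% of its speed; a pose out of reach is approached as far as the arm can. A call is refused whole if a number of a shift passes 5 or a number of a turn 0.15, either way. A call with a gripper value outside its range is refused whole. The fingers move at their own pace and stop on an object; "squeeze" is the grip in N (left out, the last holds). Time passes only in rows, so rows that do not move let the fingers close, or fill a call up. It gives the time, the measured TCP pose, the force and the opening at its end, in the units of the state.
- manip.get_state(): the state, without advancing time (a new reading comes with each control period).
- manip.get_image(name): name is "side" or "top"; returns the picture (420x560x3 uint8, red, green, blue); there is no depth.
- manip.camera_info(name): a dict with "fov_y" (degrees; the focal length in pixels is half the picture's height over the tangent of half this angle, whatever the lens; pixels are square), "cx", "cy" (the principal point, pixels), "rvec" (rotation vector, rad) and "tvec" (3), from world to camera coordinates, as OpenCV has them. Camera axes: x right, y down, z forward; pixel columns grow to the right and rows downward; lengths in m; the calibration is good to about 2 mm. A picture is of the moment at which its call begins. camera_info takes no time and is no camera call.
- manip.sign_off(): hands the job in, once; it reports no verdict.
The state is a dict: "clock": time; "qpos": joint angles; "qd": joint speeds; "effort": joint torques, N m; "position": TCP position; "ee_rot": TCP orientation; "contact_force": force on the tool from outside, world axes, zero at the start; "moment": the same for the moment, N m; "width": finger opening in m.
Only numpy, scipy, OpenCV 4.12 (cv2) and the standard library are available. Lean on these libraries where they do the work, as an engineer would, in place of code of your own. Each camera call takes 0.05 s, during which the arm holds its last target. There are 200 camera calls.

## Task

The hinge screws are all used, so put the four empty screw dippers away before the flap is dropped: stand the largest (red handle) flat in the wooden till, then nest the others in it one at a time, next smaller each time (yellow, green, blue), each upright and fully home on the floor of the one before. Handles may point any way. Set each dipper down rather than dropping it, and leave the hinges, latch, tools and glue where they are.

Things in the scene. Friction and masses are not known exactly. Their poses are not given: they have to be found in the camera images.
- dipper_a: largest screw dipper: open round aluminium cup, red handle. Outside diameter 112 mm at the rim tapering to 102 at the foot, rim 72 mm high, wall 2.5, floor 3, about 150 g. Origin: centre of its underside; z up its axis; x out along the handle. Starts upright on the bench, handle pointing roughly to -y (within 0.5 rad).
- dipper_a_grip (a point): middle of the level red handle bar (75 mm long from the rim out, 16 wide, 6 thick): 96 mm out from the cup's axis, 83 mm above its underside, mid-thickness; axes as the dipper's.
- dipper_b: second screw dipper: open round aluminium cup, yellow handle. Outside diameter 92 mm at the rim tapering to 82 at the foot, rim 67 mm high, wall 2.5, floor 3, about 115 g. Origin: centre of its underside; z up its axis; x out along the handle. Starts upright on the bench, handle pointing roughly to -y (within 0.5 rad).
- dipper_b_grip (a point): middle of the level yellow handle bar (75 mm long from the rim out, 16 wide, 6 thick): 86 mm out from the cup's axis, 89 mm above its underside, mid-thickness; axes as the dipper's. Nested, it clears the rims and handles below by 3 mm pointing any way, but fingers reach lower: handles about 45 degrees apart leave them room.
- dipper_c: third screw dipper: open round aluminium cup, green handle. Outside diameter 72 mm at the rim tapering to 62 at the foot, rim 62 mm high, wall 2.5, floor 3, about 85 g. Origin: centre of its underside; z up its axis; x out along the handle. Starts upright on the bench, handle pointing roughly to -y (within 0.5 rad).
- dipper_c_grip (a point): middle of the level green handle bar (75 mm long from the rim out, 16 wide, 6 thick): 76 mm out from the cup's axis, 95 mm above its underside, mid-thickness; axes as the dipper's. Nested, it clears the rims and handles below by 3 mm pointing any way, but fingers reach lower: handles about 45 degrees apart leave them room.
- dipper_d: smallest screw dipper: open round aluminium cup, blue handle. Outside diameter 54 mm at the rim tapering to 44 at the foot, rim 57 mm high, wall 2.5, floor 3, about 60 g. Origin: centre of its underside; z up its axis; x out along the handle. Starts upright on the bench, handle pointing roughly to -y (within 0.5 rad).
- dipper_d_grip (a point): middle of the level blue handle bar (75 mm long from the rim out, 16 wide, 6 thick): 67 mm out from the cup's axis, 101 mm above its underside, mid-thickness; axes as the dipper's. Nested, it clears the rims and handles below by 3 mm pointing any way, but fingers reach lower: handles about 45 degrees apart leave them room.
- till: the till: fixed square open plywood-brown wooden tray, 170 x 170 mm outside, 30 mm high, walls and floor 9 mm, 152 mm square inside. Origin: centre of its underside on the bench
- till_in (a point): centre of the till's inner floor, 9 mm above the bench; z up
- tee_hinge: bystander: black iron tee hinge lying flat, 235 mm long, 100 mm across the leaf, 12 mm high; origin on its underside near the knuckle, strap 190 mm along its -x
- gate_latch: bystander: galvanised gate latch lying flat, 130 x 50 x 32 mm, origin under its middle
- combination_square: bystander: steel combination square lying flat, rule 200 mm, black head 100 mm, 18 mm high, origin under the middle of the rule (rule along its x)
- screwdriver: bystander: red-handled cross-head screwdriver, 200 mm, lying along its x, about 30 mm high
- glue_bottle: bystander: white glue bottle standing upright, diameter 60 mm, 170 mm tall, origin under its middle
- butt_hinge: bystander: open brass butt hinge lying flat, 72 x 90 x 12 mm, origin under its middle
There are look-alikes about, which are no part of the job. Leave any orange or purple look-alike of the dipper_b alone.

How it is judged:
On the way, in this order (a step that is already met when the one before it is completed fails the run):
1. The largest (red) dipper stands flat on the till's floor, let go (z of dipper_a in the frame of till_in between -0.003 and 0.004 m and horizontal distance between dipper_a and till_in below 0.045 m and angle between dipper_a's own z axis and vertical below 0.06 rad and contact force between dipper_a and the fingers below 0.3 N), for 0.2 s.
2. The yellow dipper stands fully home inside the red one, let go (z of dipper_b in the frame of dipper_a between 0.0005 and 0.0065 m and horizontal distance between dipper_b and dipper_a below 0.015 m and angle between dipper_b's own z axis and vertical below 0.06 rad and contact force between dipper_b and the fingers below 0.3 N), for 0.2 s.
3. The green dipper stands fully home inside the yellow one, let go (z of dipper_c in the frame of dipper_b between 0.0005 and 0.0065 m and horizontal distance between dipper_c and dipper_b below 0.015 m and angle between dipper_c's own z axis and vertical below 0.06 rad and contact force between dipper_c and the fingers below 0.3 N), for 0.2 s.
4. The blue dipper stands fully home inside the green one, let go (z of dipper_d in the frame of dipper_c between 0.0005 and 0.0065 m and horizontal distance between dipper_d and dipper_c below 0.015 m and angle between dipper_d's own z axis and vertical below 0.06 rad and contact force between dipper_d and the fingers below 0.3 N), for 0.2 s.
At the end, for the whole second after the job is handed in: Red stands flat on the till floor (height within 4 mm); yellow in red, green in yellow, blue in green, each with its underside at most 6.5 mm above the outer one's and its axis within 15 mm of it; all tilted under 0.06 rad, released and at rest (all of step 1 and all of step 2 and all of step 3 and all of step 4 and linear speed of each of dipper_a, dipper_b, dipper_c, dipper_d below 0.02 m/s); the robot touches nothing.
It fails at once if a hinge, the latch, a tool or the glue bottle is shifted by more than 30 mm (distance of any of tee_hinge, gate_latch, combination_square, screwdriver, glue_bottle, butt_hinge from where it was at the start of the episode above 0.03 m).
It fails at once if a dipper is dropped (falls faster than 0.7 m/s with no finger on it) ((linear speed of dipper_a above 0.7 m/s and contact force between dipper_a and the fingers below 0.05 N) or (linear speed of dipper_b above 0.7 m/s and contact force between dipper_b and the fingers below 0.05 N) or (linear speed of dipper_c above 0.7 m/s and contact force between dipper_c and the fingers below 0.05 N) or (linear speed of dipper_d above 0.7 m/s and contact force between dipper_d and the fingers below 0.05 N)).
It also fails if it takes over 72 s, if anything falls off the work surface, if the arm or the gripper's body presses on something with over 40 N, if the wrist force passes 120 N, or if a joint passes its speed limit or range.

## Working session

There is one attempt and no reset: what is moved stays moved. The work goes in short steps, Python scripts to look and compute and a tool call to move; the robot and the scene stay as the last step left them, time stands still between calls to the robot, and variables do not carry over. Pictures are saved under pics/ and viewed, about 8 in all and at most 12, crops included, and the job is handed in when it is done.

Besides the shell and the picture viewer there is one more tool, called after "Call:" as name(argument=value, ...), one argument or row to a line, values as JSON. carry_out: Moves the arm, as the interface text tells. Its arguments: {"type":"object","properties":{"moves":{"type":"array","items":{"type":"number"}},"squeeze":{"type":"number"}},"required":["moves"]}

```bash
mkdir -p pics; python3 - <<'E'
from rig import manip
import cv2
for n in("top","side"):
    cv2.imwrite(f"pics/{n}0.png",manip.get_image(n)[:,:,::-1]); print(n,manip.camera_info(n))
print(manip.get_state())
E
```

```text
top {'fov_y': 48.32717854779277, 'cx': 285.5330001556392, 'cy': 207.18762197907571, 'rvec': array([ 2.09792941, -2.11270497,  0.17568406]), 'tvec': array([0.03188836, 0.56534076, 1.11941184])}
side {'fov_y': 50.01170414114841, 'cx': 285.72035700852547, 'cy': 213.3717088834712, 'rvec': array([ 2.0682464 , -0.29003834,  0.18445277]), 'tvec': array([-0.54016227,  0.15265685,  0.96774504])}
{'clock': 0.1, 'qpos': array([-1.44803588e+00,  2.76557508e-01,  1.50601001e+00, -4.68094427e-06,
        1.36068872e+00, -1.20993661e-01]), 'qd': array([ 0.00028349, -0.00305763, -0.00125061,  0.00041373, -0.00073966,
        0.00108138]), 'effort': array([ 1.44688205e-03, -4.17701054e+01, -2.46404833e+01, -1.81507862e-04,
        5.73327328e-03, -2.06399292e-06]), 'position': array([ 0.13871401, -0.55753749,  0.23051013]), 'ee_rot': array([-8.31789969e-04,  9.92581778e-01,  1.21575993e-01, -3.02339153e-06]), 'contact_force': array([-0.51165282, -0.19285173, -0.23117331]), 'moment': array([0.01667538, 0.00945417, 0.05352243]), 'width': 0.08562545227156829}
```

View pics/top0.png

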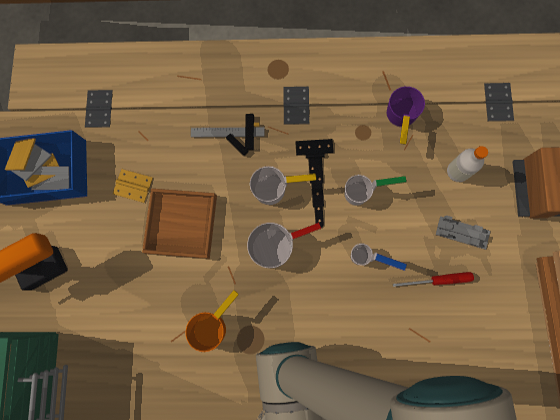

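View pics/side0.png

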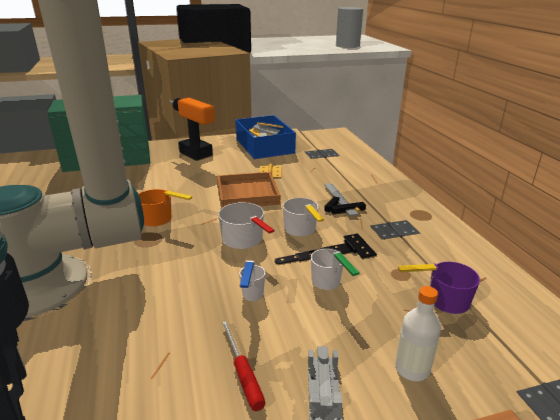

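The top view shows four grey cups, and each handle points to image right (-y):
- red at (270,246)
- yellow at (268,184)
- green at (360,189)
- blue at (361,254)

The till is at (180,224). There are three yellow-handled candidates for dipper_b: the grey cup at (268,184), the purple cup at (406,105) and the orange cup at (206,331). Only the grey one is aluminium, so it fits the description. The red screwdriver at (455,278) is also not a dipper. I'll measure next and confirm in a crop.

```bash
cat > h.py <<'E'
from rig import manip
import cv2, numpy as np
def cam(n):
    c=manip.camera_info(n); f=210/np.tan(np.radians(c["fov_y"]/2))
    K=np.array([[f,0,c["cx"]],[0,f,c["cy"]],[0,0,1]]); R=cv2.Rodrigues(c["rvec"])[0]
    return K,R,c["tvec"]
def ray(n,uv):
    K,R,t=cam(n); return -R.T@t, R.T@np.linalg.inv(K)@np.array([uv[0],uv[1],1.])
def plane(n,uv,z):
    o,d=ray(n,uv); return o+d*(z-o[2])/d[2]
def tri(a,b):
    P=[np.c_[R,t] for K,R,t in (cam("top"),cam("side"))]
    P=[cam(n)[0]@p for n,p in zip(("top","side"),P)]
    X=cv2.triangulatePoints(P[0],P[1],np.float64(a).reshape(2,1),np.float64(b).reshape(2,1)).ravel()
    X=X[:3]/X[3]
    r=[cv2.projectPoints(X[None],cv2.Rodrigues(R)[0],t,K,None)[0].ravel()-q for (K,R,t),q in zip((cam("top"),cam("side")),(a,b))]
    return X,np.abs(r).max()
HUE=dict(red=(172,4),yellow=(22,32),green=(50,85),blue=(102,125))
def blobs(im,col,smin=150,amin=40,vmin=50):
    h,s,v=cv2.split(cv2.cvtColor(im,cv2.COLOR_RGB2HSV)); a,b=HUE[col]
    m=((h>=a)&(h<=b) if a<b else (h>=a)|(h<=b))&(s>smin)&(v>vmin)
    cs=cv2.findContours(m.astype(np.uint8),cv2.RETR_EXTERNAL,cv2.CHAIN_APPROX_NONE)[0]
    return [(cv2.contourArea(c),cv2.minAreaRect(c),c) for c in cs if cv2.contourArea(c)>amin]
def near(bl,uv):
    return min(bl,key=lambda b:np.hypot(*(np.array(b[1][0])-uv)))
def ends(r):
    p=cv2.boxPoints(r); e=np.roll(p,-1,0)-p; i=np.argmax(np.hypot(*e[:2].T))
    return ((p[i]+p[(i+3)%4])/2,(p[(i+1)%4]+p[(i+2)%4])/2)
def rim(im,uv,r=32):
    "grey (low saturation) cup blob near uv"
    s=cv2.cvtColor(im,cv2.COLOR_RGB2HSV)[:,:,1]; m=(s<60).astype(np.uint8)
    w=np.zeros_like(m); cv2.circle(w,tuple(map(int,uv)),r,1,-1); m&=w
    return max(cv2.findContours(m,cv2.RETR_EXTERNAL,cv2.CHAIN_APPROX_NONE)[0],key=cv2.contourArea)
E
python3 - <<'E'
from h import *
T=manip.get_image("top"); S=manip.get_image("side")
A=dict(red=((305,232),(262,224)),yellow=((300,179),(314,213)),green=((391,181),(347,264)),blue=((390,262),(247,273)))
cup=dict(red=(270,246),yellow=(268,184),green=(360,189),blue=(361,254))
dT,dS=T.copy(),S.copy()
for k,(a,b) in A.items():
    x=near(blobs(T,k),a);y=near(blobs(S,k),b)
    X,e=tri(x[1][0],y[1][0])
    et=sorted(ends(x[1]),key=lambda p:p[0]); 
    w=[plane("top",p,X[2]) for p in et]; d=w[1]-w[0]
    print(k,"areas",x[0],y[0],"ctr",x[1],y[1][0],"X",X.round(4),"res",round(e,2),"len",np.hypot(*d[:2]).round(4),"yaw",np.arctan2(d[1],d[0]).round(3))
    c=rim(T,cup[k]); (u,v),r=cv2.minEnclosingCircle(c); E=cv2.fitEllipse(cv2.convexHull(c))
    print("   cup",(u,v,r),E)
    for D,q in((dT,x),(dS,y)): cv2.polylines(D,[np.int32(cv2.boxPoints(q[1]))],True,(255,0,255),1)
    cv2.drawContours(dT,[c],-1,(0,255,255),1)
a=cv2.resize(dT[130:290,225:425],None,fx=4,fy=3.75)[:,:,::-1]; cv2.imwrite("pics/c1.png",a)
# till corners
hs=cv2.cvtColor(T,cv2.COLOR_RGB2HSV); print("till hsv",hs[225,180],"wood",hs[290,150],hs[222,149])
cv2.imwrite("pics/c2.png",np.hstack([cv2.resize(T[170:280,125:235],(400,400)),cv2.resize(S[140:250,190:300],(400,400))])[:,:,::-1])
E
```

```text
red areas 146.5 103.0 ctr ((305.690185546875, 230.208251953125), (6.31625509262085, 29.718788146972656), 68.62937927246094) (262.20001220703125, 224.40000915527344) X [ 0.5011 -0.0213  0.0839] res 0.71 len 0.0722 yaw -1.203
   cup (270.0145568847656, 244.7427215576172, 23.180034637451172) ((269.72265625, 244.88861083984375), (45.02196502685547, 45.825775146484375), 72.11100769042969)
yellow areas 158.0 89.0 ctr ((300.58587646484375, 177.57313537597656), (7.137197971343994, 29.306371688842773), 85.42607879638672) (314.2950744628906, 212.7541046142578) X [ 0.6315 -0.0102  0.0895] res 0.65 len 0.0723 yaw -1.5
   cup (268.2105407714844, 185.0, 19.374309539794922) ((267.95587158203125, 184.75523376464844), (36.26456832885742, 38.41769027709961), 169.66383361816406)
green areas 115.5 140.5 ctr ((390.9476318359375, 180.60699462890625), (5.022221088409424, 28.811687469482422), 82.40535736083984) (346.3100280761719, 263.6700439453125) X [ 0.6198 -0.23    0.0955] res 0.69 len 0.0701 yaw -1.446
   cup (360.5, 189.5, 17.33503532409668) ((359.10736083984375, 188.8242950439453), (28.088794708251953, 34.7048454284668), 60.38990783691406)
blue areas 151.0 155.5 ctr ((390.60406494140625, 261.60858154296875), (30.74114418029785, 5.98678731918335), 19.653825759887695) (246.4012908935547, 274.214599609375) X [ 0.4227 -0.2188  0.1014] res 0.82 len 0.0706 yaw -1.926
   cup (363.760009765625, 254.9600067138672, 13.384381294250488) ((363.0256042480469, 254.2884979248047), (21.057422637939453, 27.554588317871094), 93.68228912353516)
till hsv [ 13 166 126] wood [ 17 115 146] [ 14 158  68]
```

View pics/c1.png

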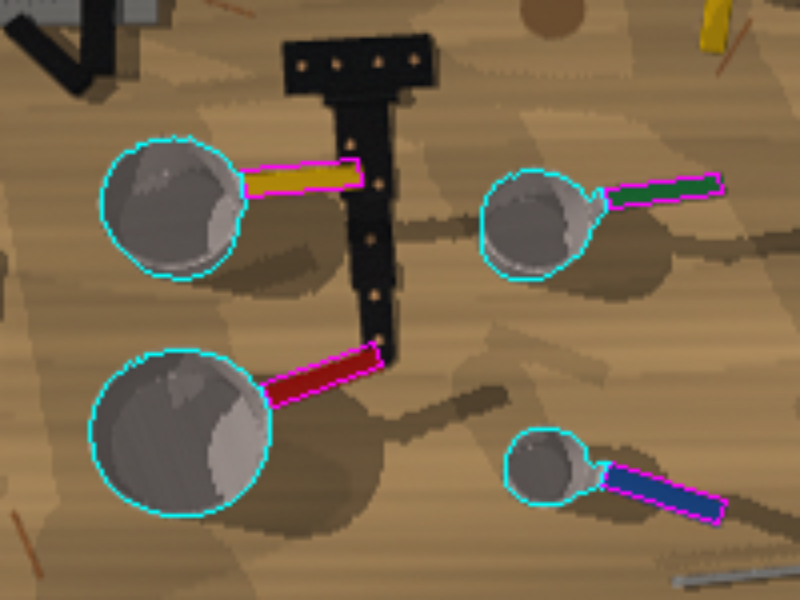

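View pics/c2.png

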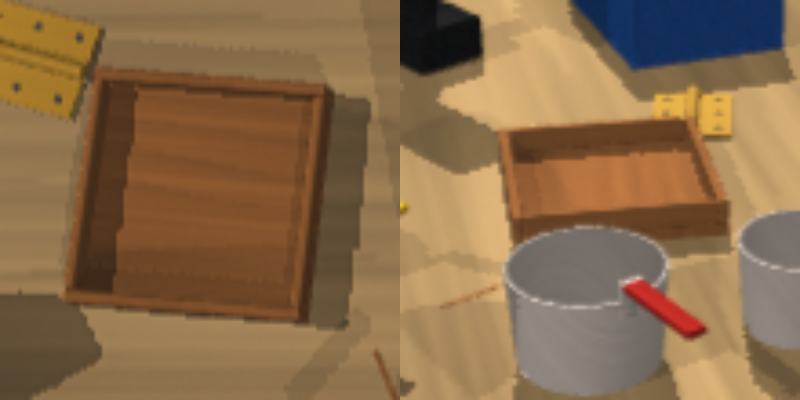

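The crop confirms the four grey aluminium cups with red, yellow, green and blue handles. The yellow-handled one at (268,184) is dipper_b. In the left half of the till crop, the rim corners are at about (98,68), (325,88), (302,320) and (66,300).

```bash
python3 - <<'E'
from h import *
t=np.array([(98,68),(326,88),(303,320),(66,300)])*.275+[125,170]
s=np.array([(692,120),(728,203),(513,218),(500,132)]); s=np.c_[190+(s[:,0]-400)*.275,140+s[:,1]*.275]
X=np.array([tri(a,b)[0] for a,b in zip(t,s)]); print(X.round(3),"c",X.mean(0).round(4))
Y=np.array([plane("top",a,.03) for a in t]); print(Y[:,:2].round(3),Y.mean(0).round(4), [np.hypot(*(Y[i]-Y[i-1])[:2]).round(3) for i in range(4)])
Z=np.array([plane("side",a,.03) for a in s]); print("side",Z.mean(0).round(4))
D=dict(red=((.5011,-.0213),-1.203,.096,(270,244.7),.072),yellow=((.6315,-.0102),-1.5,.086,(268.1,184.9),.067),green=((.6198,-.23),-1.446,.076,(358.3,189.3),.062),blue=((.4227,-.2188),-1.926,.067,(361.2,254.2),.057))
for k,(g,a,r,c,z) in D.items():
    g=np.array(g); ax=g-r*np.array([np.cos(a),np.sin(a)]); cc=plane("top",c,z)[:2]; d=g-cc
    print(k,"axis by handle",ax.round(4),"by rim",cc.round(4),"yaw from rim",np.arctan2(d[1],d[0]).round(3),"r",np.hypot(*d).round(4))
E
```

```text
[[0.624 0.379 0.024]
 [0.608 0.213 0.027]
 [0.441 0.224 0.031]
 [0.457 0.392 0.026]] c [0.5326 0.3022 0.0271]
[[0.623 0.377]
 [0.607 0.212]
 [0.442 0.224]
 [0.457 0.391]] [0.5322 0.3014 0.03  ] [np.float64(0.167), np.float64(0.166), np.float64(0.166), np.float64(0.168)]
side [0.531  0.2962 0.03  ]
red axis by handle [0.4666 0.0683] by rim [0.4694 0.0657] yaw from rim -1.222 r 0.0926
yellow axis by handle [0.6254 0.0756] by rim [0.6209 0.0712] yaw from rim -1.441 r 0.0821
green axis by handle [ 0.6103 -0.1546] by rim [ 0.6082 -0.1548] yaw from rim -1.418 r 0.0761
blue axis by handle [ 0.446 -0.156] by rim [ 0.4462 -0.1569] yaw from rim -1.933 r 0.0662
```

Call:
carry_out(
  moves=[50,2.6,3.8,0,0.14,50,2.6,3.8,0,0.14,50,2.6,3.8,0,0.14,50,2.6,3.8,0,0.14,50,2.6,3.8,0,0.14,50,2.6,3.8,0,0.14,50,2.6,3.8,0,0.14,50,2.6,3.8,0,0.14,50,2.6,3.8,0,0.14,50,2.6,3.8,0,0.14],
  squeeze=80,
)

```text
clock: 1.2
position: [0.3995, -0.1763, 0.2314]
ee_rot: [0.0, 0.679, 0.734, 0.0]
contact_force: [1.0, -1.0, 0.3]
width: 0.0428
```

Call:
carry_out(
  moves=[50,2.6,3.8,0,0.14,50,2.6,3.8,0,0.14,50,2.6,3.8,0,0.015,50,2.4,4.2,0,0,50,0,0,-2,0,50,0,0,-2,0,50,0,0,-2,0,50,0,0,0,0,50,0,0,0,0,50,0,0,0,0],
)

```text
clock: 2.2
position: [0.5016, -0.0223, 0.1724]
ee_rot: [0.001, 0.566, 0.824, 0.0]
contact_force: [-0.5, -0.3, 0.2]
width: 0.0427
```

Call:
carry_out(
  moves=[50,0,0,-3.5,0,50,0,0,-3.5,0,50,0,0,-2.8,0,50,0,0,-1,0,50,0,0,0,0,0,0,0,0,0,0,0,0,0,0,0,0,0,0,0,0,0,0,0,0,0,0,0,0,0],
)

```text
clock: 3.2
position: [0.5027, -0.0228, 0.0649]
ee_rot: [0.002, 0.566, 0.825, 0.001]
contact_force: [0.8, -2.5, 6.8]
width: 0.0139
```

Call:
carry_out(
  moves=[0,0,0,1,0,0,0,0,2,0,0,0,0,2,0,0,0,0,3,0,0,0,0,3,0,0,0,0,3,0,0,0,0,0,0,0,0,0,0,0,0,0,0,0,0,0,0,0,0,0],
)

```text
clock: 4.2
position: [0.4997, -0.0218, 0.2019]
ee_rot: [-0.002, 0.566, 0.825, -0.001]
contact_force: [0.5, -0.6, -1.1]
width: 0.014
```

```bash
python3 - <<'E'
from h import *
S=manip.get_image("side");T=manip.get_image("top")
cv2.imwrite("pics/l1.png",np.hstack([cv2.resize(T[120:320,130:330],(400,400)),cv2.resize(S[100:300,160:360],(400,400))])[:,:,::-1])
E
```

```text
(no output)
```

View pics/l1.png

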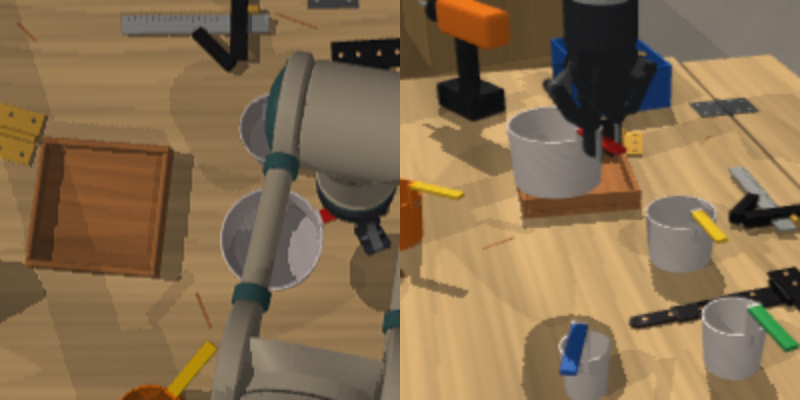

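The red dipper is lifted and hanging level, at about (555,150) in the right-hand crop. The till is clear.

Call:
carry_out(
  moves=[0,0.4,1.3,0,0,0,0.8,2.6,0,0,0,0.8,3,0,0,0,0.8,3,0,0,0,0.8,3,0,0,0,0.8,3,0,0,0,0.8,3,0,0,0,0.8,3,0,0,0,0.4,1.4,0,0,0,0,0,0,0],
)

```text
clock: 5.3
position: [0.5648, 0.2131, 0.2026]
ee_rot: [-0.0, 0.565, 0.825, -0.0]
contact_force: [-0.1, -0.3, 0.0]
width: 0.014
```

Call:
carry_out(
  moves=[0,0,0,-2,0,0,0,0,-2.5,0,0,0,0,-2.5,0,0,0,0,-2,0,0,0,0,-1.5,0,0,0,0,-1,0,0,0,0,0,0,0,0,0,-0.5,0,0,0,0,-0.3,0,0,0,0,0,0],
)

```text
clock: 6.3
position: [0.5649, 0.2109, 0.0805]
ee_rot: [0.0, 0.566, 0.825, 0.0]
contact_force: [-0.5, -0.9, -1.8]
width: 0.014
```

Call:
carry_out(
  moves=[0,0,0,-0.2,0,0,0,0,-0.2,0,0,0,0,-0.2,0,0,0,0,-0.1,0,0,0,0,0,0,0,0,0,0,0,0,0,0,0,0,0,0,0,0,0,0,0,0,0,0,0,0,0,0,0],
)

```text
clock: 7.3
position: [0.5652, 0.2107, 0.074]
ee_rot: [0.001, 0.566, 0.825, 0.0]
contact_force: [-0.9, -1.7, 5.9]
width: 0.0137
```

Call:
carry_out(
  moves=[45,0,0,0,0,45,0,0,0,0,45,0,0,0,0,45,0,0,2,0,45,0,0,3,0,45,0,0,4,0,45,0,0,4,0,45,0.8,-2.6,0,-0.04,45,0.8,-2.6,0,-0.04,45,0.8,-2.6,0,-0.04],
)

```text
clock: 8.3
position: [0.589, 0.1326, 0.2036]
ee_rot: [0.0, 0.614, 0.789, 0.0]
contact_force: [-0.0, 0.3, -0.1]
width: 0.0388
```

Call:
carry_out(
  moves=[45,0.8,-2.6,0,-0.04,45,0.8,-2.6,0,-0.04,45,0.8,-2.6,0,-0.04,45,0.8,-2.6,0,-0.04,45,0.8,-2.6,0,0,45,0.2,-1.3,0,0,45,0,0,0,0,45,0,0,0,0,45,0,0,-3,0,45,0,0,-3,0],
)

```text
clock: 9.3
position: [0.6312, -0.0083, 0.1439]
ee_rot: [0.001, 0.675, 0.738, 0.001]
contact_force: [-0.4, -0.3, 0.2]
width: 0.0385
```

```bash
python3 - <<'E'
from h import *
S=manip.get_image("side");T=manip.get_image("top")
s=manip.get_state(); print(s["position"],2*np.arctan2(s["ee_rot"][2],s["ee_rot"][1]))
for k,a,b in(("red",(225,205),(290,215)),("yellow",(300,178),(314,213))):
  for n,im,q in(("top",T,a),("side",S,b)): print(k,n,[(x[0],np.round(x[1][0],1)) for x in blobs(im,k,amin=15)])
cv2.imwrite("pics/l2.png",np.hstack([cv2.resize(T[120:320,130:330],(400,400)),cv2.resize(S[100:300,160:360],(400,400))])[:,:,::-1])
E
```

```text
[ 0.62711808 -0.00793206  0.13936863] 1.6603238944400525
red top [(334.0, array([452.4, 278.3])), (143.5, array([209.7, 205.2]))]
red side [(765.5, array([248.9, 382.6])), (58.5, array([264.2, 176.7]))]
yellow top [(90.0, array([223.3, 306.7])), (39.5, array([290., 179.])), (42.5, array([311. , 176.5])), (147.0, array([404.4, 129.6]))]
yellow side [(181.0, array([416.5, 267.4])), (89.5, array([314.2, 212.8])), (78.5, array([178. , 194.8]))]
```

View pics/l2.png

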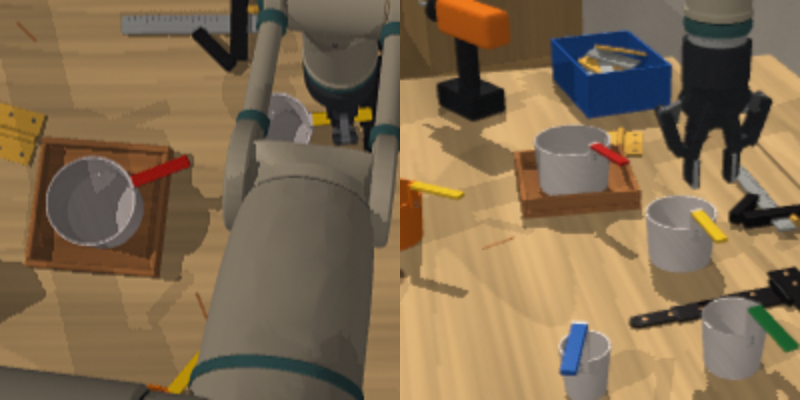

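The red dipper stands level in the middle of the till (crop (95,200) on the left). The jaws are over the yellow handle. I'm grasping it now.

Call:
carry_out(
  moves=[45,0,-0.2,-3,0,45,0,0,-2.4,0,45,0,0,-2,0,45,0,0,0,0,45,0,0,0,0,0,0,0,0,0,0,0,0,0,0,0,0,0,0,0,0,0,0,0,0,0,0,0,0,0],
)

```text
clock: 10.4
position: [0.6321, -0.0127, 0.0711]
ee_rot: [0.002, 0.675, 0.738, 0.001]
contact_force: [-0.5, -2.3, 6.0]
width: 0.0139
```

Call:
carry_out(
  moves=[0,0,0,1,0,0,0,0,2,0,0,0,0,3,0,0,0,0,3,0,0,0,0,3,0,0,0,0,2,0,0,0,0,0,-0.06,0,0,0,0,-0.1,0,0,0,0,-0.1,0,0,0,0,-0.1],
)

```text
clock: 11.4
position: [0.6302, -0.0118, 0.2094]
ee_rot: [-0.0, 0.798, 0.603, -0.0]
contact_force: [-0.0, -0.3, -1.6]
width: 0.0138
```

```bash
python3 - <<'E'
from h import *
T=manip.get_image("top");S=manip.get_image("side")
x=near(blobs(T,"red"),(210,205));y=near(blobs(S,"red"),(264,177))
X,e=tri(x[1][0],y[1][0]); w=[plane("top",p,X[2]) for p in sorted(ends(x[1]),key=lambda p:p[0])]; d=w[1]-w[0]; a=np.arctan2(d[1],d[0])
c=rim(T,(177,220),30);(u,v),r=cv2.minEnclosingCircle(c)
print("red grip",X.round(4),e,"yaw",a.round(3),"axis",(X[:2]-.096*np.array([np.cos(a),np.sin(a)])).round(4),"rim",plane("top",(u,v),.081)[:2].round(4),(u,v,r))
s=manip.get_state(); print(s["position"],2*np.arctan2(s["ee_rot"][2],s["ee_rot"][1]))
E
```

```text
red grip [0.5639 0.2126 0.0927] 0.6014583998792205 yaw -1.207 axis [0.5297 0.3024] rim [0.5273 0.2945] (176.93614196777344, 221.53855895996094, 24.47403907775879)
[ 0.63029927 -0.01180754  0.20930273] 1.2989867464784481
```

Call:
carry_out(
  moves=[0,-0.8,1.3,0,-0.06,0,-1.6,2.6,0,-0.1,0,-1.7,2.8,0,-0.1,0,-1.8,3,0,0,0,-1.8,3,0,0,0,-1.8,3,0,0,0,-1.8,3,0,0,0,-1.6,2.6,0,0,0,-1.2,1.8,0,0,0,-0.4,0.6,0,0],
)

```text
clock: 12.5
position: [0.484, 0.2265, 0.2094]
ee_rot: [-0.001, 0.867, 0.498, -0.0]
contact_force: [0.5, -0.5, -1.3]
width: 0.0139
```

Call:
carry_out(
  moves=[0,0,0,0,0,0,0,0,0,0,0,0,0,-1,0,0,0,0,-1.5,0,0,0,0,-1,0,0,0,0,0,0,0,0,0,0,0,0,0,0,0,0,0,0,0,0,0,0,0,0,0,0],
)

```text
clock: 13.5
position: [0.4861, 0.2251, 0.1748]
ee_rot: [0.0, 0.868, 0.496, 0.001]
contact_force: [0.3, 0.1, -1.9]
width: 0.0137
```

```bash
python3 - <<'E'
from h import *
T=manip.get_image("top");S=manip.get_image("side")
s=manip.get_state(); print(s["position"],2*np.arctan2(s["ee_rot"][2],s["ee_rot"][1]))
a=cv2.resize(T[160:280,120:240],(400,400));b=cv2.resize(S[120:240,190:310],(400,400))
cv2.imwrite("pics/l3.png",np.hstack([a,b])[:,:,::-1])
E
```

```text
[0.48593515 0.22506013 0.17466792] 1.0389462302625618
```

View pics/l3.png

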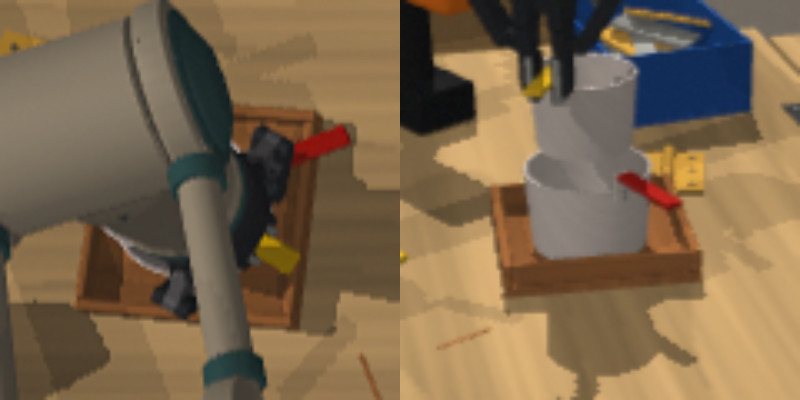

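Call:
carry_out(
  moves=[0,0,0,-1,0,0,0,0,-1.2,0,0,0,0,-1.2,0,0,0,0,-1.2,0,0,0,0,-1.2,0,0,0,0,-1,0,0,0,0,-0.8,0,0,0,0,-0.5,0,0,0,0,0,0,0,0,0,0,0],
)

```text
clock: 14.6
position: [0.4861, 0.2251, 0.0935]
ee_rot: [0.0, 0.868, 0.496, 0.0]
contact_force: [0.5, 0.1, -1.5]
width: 0.0138
```

Call:
carry_out(
  moves=[0,0,0,-0.3,0,0,0,0,-0.3,0,0,0,0,-0.2,0,0,0,0,-0.2,0,0,0,0,-0.1,0,0,0,0,0,0,0,0,0,0,0,0,0,0,0,0,0,0,0,0,0,0,0,0,0,0],
)

```text
clock: 15.6
position: [0.4856, 0.2246, 0.0833]
ee_rot: [0.0, 0.868, 0.496, -0.0]
contact_force: [-3.2, -1.8, 6.3]
width: 0.0141
```

Call:
carry_out(
  moves=[45,0,0,0,0,45,0,0,0,0,45,0,0,0,0,45,0,0,2,0,45,0,0,3.5,0,45,0,0,3.5,0,45,0,0,3,0,45,1.1,-3.8,0,0.06,45,1.1,-3.8,0,0.06,45,1.1,-3.8,0,0.06],
)

```text
clock: 16.6
position: [0.5192, 0.1101, 0.2026]
ee_rot: [0.0, 0.819, 0.574, 0.001]
contact_force: [0.6, 1.2, -1.1]
width: 0.0382
```

Call:
carry_out(
  moves=[45,1.1,-3.8,0,0.06,45,1.1,-3.8,0,0.06,45,1.1,-3.8,0,0.06,45,1.1,-3.8,0,0.06,45,1.1,-3.8,0,0.06,45,1.1,-3.8,0,0.06,45,1.1,-3.8,0,0.06,45,1.1,-3.8,0,0.06,45,1.3,-3.7,0,0,45,0,0,0,0],
)

```text
clock: 17.6
position: [0.6212, -0.2355, 0.2012]
ee_rot: [0.001, 0.662, 0.749, -0.001]
contact_force: [-0.7, -0.3, -0.5]
width: 0.0385
```

```bash
cat > stack.py <<'E'
from h import *
import sys
def handle(T,S,k,a,b,r):
    x=near(blobs(T,k,amin=25),a);y=near(blobs(S,k,amin=25),b)
    X,e=tri(x[1][0],y[1][0]); w=[plane("top",p,X[2]) for p in sorted(ends(x[1]),key=lambda p:p[1])]; d=w[1]-w[0]; an=np.arctan2(d[1],d[0])
    print(k,"px",np.round(x[1][0],1),np.round(y[1][0],1),"len",np.hypot(*d[:2]).round(3))
    for an in (an,an+np.pi): print("   grip",X.round(4),"res",round(e,2),"yaw",an.round(3),"axis",(X[:2]-r*np.array([np.cos(an),np.sin(an)])).round(4))
def crop(T,S,f): cv2.imwrite(f,np.hstack([cv2.resize(T[160:280,120:240],(400,400)),cv2.resize(S[120:240,190:310],(400,400))])[:,:,::-1])
E
python3 - <<'E'
from stack import *
T=manip.get_image("top");S=manip.get_image("side")
s=manip.get_state(); print(s["position"],2*np.arctan2(s["ee_rot"][2],s["ee_rot"][1]))
handle(T,S,"red",(210,205),(264,177),.096); handle(T,S,"yellow",(203,235),(235,180),.086)
crop(T,S,"pics/l4.png")
E
```

```text
[ 0.61962959 -0.23066676  0.20137273] 1.6970399714077744
red px [209.7 205.3] [264.5 176.9] len 0.072
   grip [0.5642 0.2125 0.0919] res 0.34 yaw 1.923 axis [0.5973 0.1224]
   grip [0.5642 0.2125 0.0919] res 0.34 yaw 5.065 axis [0.5311 0.3026]
yellow px [202.7 236.4] [235. 175.] len 0.074
   grip [0.4856 0.2257 0.1012] res 0.67 yaw -2.11 axis [0.5297 0.2995]
   grip [0.4856 0.2257 0.1012] res 0.67 yaw 1.032 axis [0.4415 0.1518]
```

View pics/l4.png

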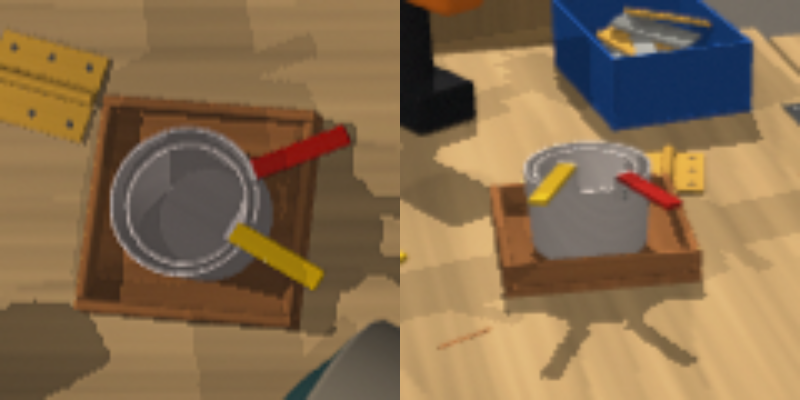

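Yellow is home in red: the rims are concentric around (190,200) in the crop, and the grip height of 101 mm matches 9+3+89. Next is green.

Call:
carry_out(
  moves=[45,0,0,-2.5,0,45,0,0,-3.5,0,45,0,0,-3.5,0,45,0,0,-2,0,45,0,0,-0.9,0,45,0,0,0,0,0,0,0,0,0,0,0,0,0,0,0,0,0,0,0,0,0,0,0,0],
)

```text
clock: 18.7
position: [0.6208, -0.2307, 0.0799]
ee_rot: [0.002, 0.66, 0.751, 0.0]
contact_force: [-0.0, -1.2, 3.5]
width: 0.0139
```

Call:
carry_out(
  moves=[0,0,0,0,0,0,0,0,1,0,0,0,0,2,0,0,0,0,3,0,0,0,0,3,0,0,0,0,3,0,0,0,0,2,0.05,0,0,0,0,0.1,0,0,0,0,0.1,0,0,0,0,0.1],
)

```text
clock: 19.7
position: [0.6192, -0.2297, 0.2184]
ee_rot: [-0.001, 0.518, 0.855, 0.0]
contact_force: [-0.9, -0.1, -0.9]
width: 0.014
```

Call:
carry_out(
  moves=[0,0,1.8,0,0.1,0,-0.1,3.2,0,0.1,0,-0.1,3.8,0,0.1,0,-0.2,3.8,0,0.1,0,-0.2,3.8,0,0.1,0,-0.1,3.8,0,0.1,0,-0.1,3.8,0,0.1,0,-0.1,3.8,0,0.04,0,-0.2,3.8,0,0,0,-0.1,3.8,0,0],
)

```text
clock: 20.7
position: [0.6068, 0.1255, 0.2182]
ee_rot: [-0.001, 0.175, 0.984, -0.0]
contact_force: [-0.1, 0.4, -1.3]
width: 0.0136
```

Call:
carry_out(
  moves=[0,-0.1,3.8,0,0,0,-0.1,3.8,0,0,0,-0.1,3.6,0,0,0,-0.1,2.4,0,0,0,-0.1,1.4,0,0,0,0,0,0,0,0,0,0,-1.5,0,0,0,0,-1,0,0,0,0,0,0,0,0,0,0,0],
)

```text
clock: 21.7
position: [0.6029, 0.2729, 0.1932]
ee_rot: [-0.0, 0.176, 0.984, -0.0]
contact_force: [-0.4, 0.1, -0.3]
width: 0.0136
```

```bash
python3 - <<'E'
from stack import *
T=manip.get_image("top");S=manip.get_image("side")
s=manip.get_state(); print(s["position"],2*np.arctan2(s["ee_rot"][2],s["ee_rot"][1]))
crop(T,S,"pics/l5.png")
for n in("top","side"):
  K,R,t=cam(n); o=(120,160) if n=="top" else (190,120)
  P=np.array([[.5297,.2997,z] for z in (.117,.179,.079)]); q=cv2.projectPoints(P,cv2.Rodrigues(R)[0],t,K,None)[0][:,0]
  print(n,((q-o)*400/120+(0 if n=="top" else np.array([400,0]))).round(0).tolist())
E
```

```text
[0.60331165 0.27343539 0.19397952] 2.787971609360498
top [[170.0, 194.0], [145.0, 178.0], [184.0, 202.0]]
side [[586.0, 126.0], [583.0, 58.0], [587.0, 167.0]]
```

View pics/l5.png

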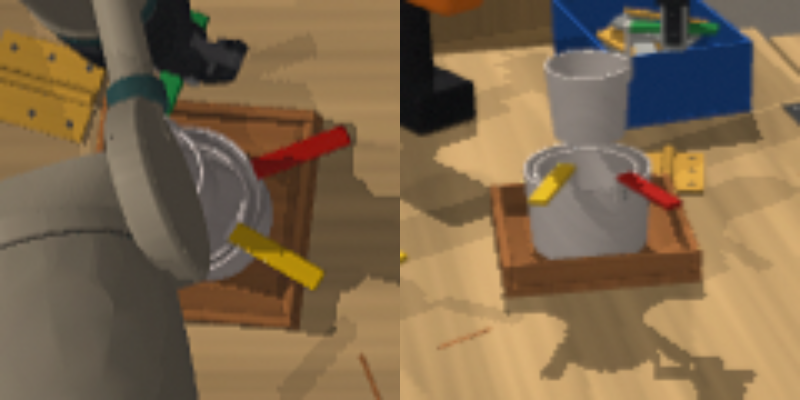

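The green cup is above yellow, about 3-5 px right of the predicted axis in the side crop (588 against 583-586). I'll nudge it -3 mm in x and lower.

Call:
carry_out(
  moves=[0,-0.3,0,-1,0,0,0,0,-1.2,0,0,0,0,-1.2,0,0,0,0,-1.2,0,0,0,0,-1.2,0,0,0,0,-1.2,0,0,0,0,-1,0,0,0,0,-0.5,0,0,0,0,-0.3,0,0,0,0,0,0],
)

```text
clock: 22.8
position: [0.5998, 0.274, 0.1051]
ee_rot: [-0.0, 0.176, 0.984, 0.0]
contact_force: [0.2, -1.3, -1.0]
width: 0.0141
```

Call:
carry_out(
  moves=[0,0,0,-0.2,0,0,0,0,-0.2,0,0,0,0,-0.2,0,0,0,0,-0.2,0,0,0,0,-0.1,0,0,0,0,0,0,0,0,0,0,0,0,0,0,0,0,0,0,0,0,0,0,0,0,0,0],
)

```text
clock: 23.8
position: [0.5998, 0.274, 0.0964]
ee_rot: [0.0, 0.175, 0.984, 0.0]
contact_force: [-1.0, 1.2, -0.0]
width: 0.0135
```

Not yet touching, so I'll continue down in small steps.

Call:
carry_out(
  moves=[0,0,0,-0.1,0,0,0,0,-0.1,0,0,0,0,-0.1,0,0,0,0,0,0,0,0,0,0,0,0,0,0,0,0,0,0,0,0,0,0,0,0,0,0,0,0,0,0,0,0,0,0,0,0],
)

```text
clock: 24.8
position: [0.6011, 0.2739, 0.0948]
ee_rot: [0.002, 0.175, 0.984, 0.0]
contact_force: [1.4, -1.7, 5.7]
width: 0.014
```

Call:
carry_out(
  moves=[45,0,0,0,0,45,0,0,0,0,45,0,0,0,0,45,0,0,2,0,45,0,0,3.5,0,45,0,0,3.5,0,45,0,0,3,0,45,-1.2,-3.5,0,-0.14,45,-1.2,-3.5,0,-0.14,45,-1.2,-3.5,0,-0.14],
)

```text
clock: 25.8
position: [0.563, 0.1682, 0.2132]
ee_rot: [-0.0, 0.379, 0.925, -0.0]
contact_force: [0.1, -0.6, 0.8]
width: 0.0384
```

Call:
carry_out(
  moves=[45,-1.3,-3.5,0,-0.14,45,-1.3,-3.5,0,-0.14,45,-1.3,-3.5,0,-0.14,45,-1.3,-3.5,0,-0.14,45,-1.3,-3.5,0,-0.14,45,-1.3,-3.5,0,-0.14,45,-1.3,-3.5,0,-0.14,45,-1.3,-3.5,0,-0.14,45,-1.3,-3.6,0,-0.04,45,-1.3,-3.6,0,0],
)

```text
clock: 26.8
position: [0.4329, -0.1841, 0.2132]
ee_rot: [-0.0, 0.823, 0.568, 0.0]
contact_force: [0.4, 0.2, 0.3]
width: 0.0383
```

Call:
carry_out(
  moves=[45,-1.3,-3.6,0,0,45,0,0,0,0,45,0,0,0,0,45,0,0,0,0,45,0,0,0,0,45,0,0,0,0,45,0,0,0,0,45,0,0,0,0,45,0,0,0,0,45,0,0,0,0],
)

```text
clock: 27.8
position: [0.4209, -0.219, 0.2133]
ee_rot: [0.0, 0.823, 0.568, 0.0]
contact_force: [0.4, -1.0, 0.1]
width: 0.0381
```

```bash
python3 - <<'E'
from stack import *
T=manip.get_image("top");S=manip.get_image("side")
s=manip.get_state(); print(s["position"],2*np.arctan2(s["ee_rot"][2],s["ee_rot"][1]))
handle(T,S,"yellow",(203,235),(235,180),.086)
handle(T,S,"green",(178,187),(272,172),.076)
x=near(blobs(S,"blue",amin=25),(247,273)); print("blue side",x[1][0])
crop(T,S,"pics/l6.png")
E
```

```text
[ 0.42081477 -0.21904203  0.21332744] 1.2087359674474962
yellow px [202.6 236.4] [178.4 194.8] len 0.075
   grip [0.4122 0.2269 0.0763] res 32.23 yaw -2.11 axis [0.4564 0.3007]
   grip [0.4122 0.2269 0.0763] res 32.23 yaw 1.032 axis [0.3681 0.1531]Traceback (most recent call last):
  File "<stdin>", line 5, in <module>
  File "stack.py", line 4, in handle
    x=near(blobs(T,k,amin=25),a);y=near(blobs(S,k,amin=25),b)
                                   ~~~~^^^^^^^^^^^^^^^^^^^^^^
  File "h.py", line 25, in near
    return min(bl,key=lambda b:np.hypot(*(np.array(b[1][0])-uv)))
ValueError: min() iterable argument is empty
```

```bash
python3 - <<'E'
from stack import *
T=manip.get_image("top");S=manip.get_image("side")
crop(T,S,"pics/l6.png")
for k,z,r,q in(("yellow",.101,.086,(203,235)),("green",.110,.076,(180,190))):
  x=near(blobs(T,k,amin=25),q); X=plane("top",x[1][0],z)
  w=[plane("top",p,z) for p in ends(x[1])]; d=w[1]-w[0]; d/=np.linalg.norm(d)
  print(k,x[0],np.round(x[1][0],1),X.round(4),"yaw mod pi",np.arctan2(d[1],d[0]).round(3),[(X+s*r*d)[:2].round(4) for s in(1,-1)])
print([(b[0],np.round(b[1][0],1)) for b in blobs(S,"blue",amin=25)])
E
```

```text
yellow 170.0 [202.6 236.4] [0.4872 0.2257 0.101 ] yaw mod pi -2.089 [array([0.4446, 0.151 ]), array([0.5298, 0.3004])]
green 139.5 [183.6 189.6] [0.6009 0.2737 0.11  ] yaw mod pi -0.366 [array([0.6719, 0.2465]), array([0.53  , 0.3009])]
[(155.5, array([246.4, 274.2])), (774.0, array([278.6, 135.2]))]
```

View pics/l6.png

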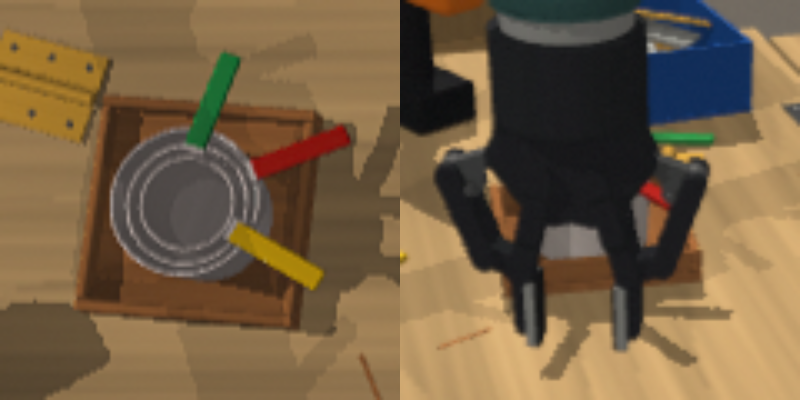

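Green is home: three concentric rims around (188,203) in the crop, axis at (0.530, 0.301). Blue is last.

Call:
carry_out(
  moves=[45,0.2,0,-2.5,0,45,0,0,-3.5,0,45,0,0,-3.5,0,45,0,0,-2.5,0,45,0,0,-1.1,0,45,0,0,0,0,0,0,0,0,0,0,0,0,0,0,0,0,0,0,0,0,0,0,0,0],
)

```text
clock: 29.0
position: [0.4238, -0.22, 0.0836]
ee_rot: [0.002, 0.823, 0.568, 0.0]
contact_force: [0.1, -2.5, 3.3]
width: 0.0138
```

Call:
carry_out(
  moves=[0,0,0,0,0,0,0,0,1,0,0,0,0,2,0,0,0,0,3,0,0,0,0,3,0,0,0,0,3,0,0,0,0,2,0.05,0,0,0,0,0.1,0,0,0,0,0.1,0,0,0,0,0.1],
)

```text
clock: 30.0
position: [0.4224, -0.2184, 0.2227]
ee_rot: [-0.0, 0.71, 0.704, 0.0]
contact_force: [-0.5, 0.5, 0.0]
width: 0.0144
```

Call:
carry_out(
  moves=[0,0.5,1.7,0,0.1,0,0.9,3,0,0.1,0,1,3.6,0,0.1,0,1.1,3.8,0,0.08,0,1.1,3.8,0,0,0,1.1,3.8,0,0,0,1.1,3.8,0,0,0,1.1,3.8,0,0,0,1.1,3.8,0,0,0,1.1,3.8,0,0],
)

```text
clock: 31.0
position: [0.5232, 0.1318, 0.2225]
ee_rot: [-0.0, 0.566, 0.825, -0.0]
contact_force: [0.8, 0.2, -0.0]
width: 0.0139
```

Call:
carry_out(
  moves=[0,1.1,3.8,0,0,0,1.1,3.8,0,0,0,0.6,2.2,0,0,0,0.3,1,0,0,0,0,0,0,0,0,0,0,-1,0,0,0,0,-1,0,0,0,0,0,0,0,0,0,0,0,0,0,0,0,0],
)

```text
clock: 32.0
position: [0.555, 0.2374, 0.2026]
ee_rot: [0.0, 0.566, 0.824, 0.0]
contact_force: [-0.1, 0.7, 0.2]
width: 0.0139
```

```bash
python3 - <<'E'
from stack import *
T=manip.get_image("top");S=manip.get_image("side")
s=manip.get_state(); p=s["position"]; print(p,2*np.arctan2(s["ee_rot"][2],s["ee_rot"][1]))
crop(T,S,"pics/l7.png"); u=p[2]-.083
K,R,t=cam("side")
P=np.array([[.530,.3005,z] for z in (u,u+.057,.081)]); q=cv2.projectPoints(P,cv2.Rodrigues(R)[0],t,K,None)[0][:,0]
print(u,((q-(190,120))*400/120+np.array([400,0])).round(0).tolist())
E
```

```text
[0.55504837 0.23777085 0.2027562 ] 1.9383934073258113
0.1197562004922486 [[586.0, 123.0], [584.0, 60.0], [587.0, 164.0]]
```

View pics/l7.png

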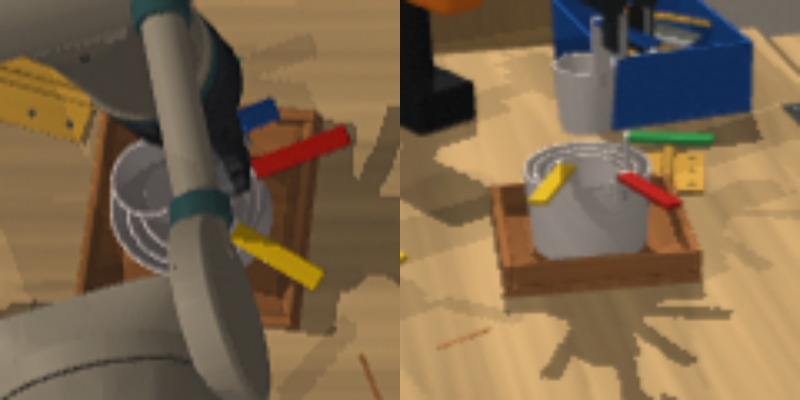

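The blue foot is at about (586,125), where I predicted (586,123). Lowering.

Call:
carry_out(
  moves=[0,0,0,-1,0,0,0,0,-1.2,0,0,0,0,-1.2,0,0,0,0,-1.2,0,0,0,0,-1.2,0,0,0,0,-1.2,0,0,0,0,-1,0,0,0,0,-0.6,0,0,0,0,-0.4,0,0,0,0,0,0],
)

```text
clock: 33.1
position: [0.5547, 0.2379, 0.1119]
ee_rot: [-0.0, 0.566, 0.825, -0.0]
contact_force: [0.5, 0.1, -0.5]
width: 0.0135
```

Call:
carry_out(
  moves=[0,0,0,-0.2,0,0,0,0,-0.2,0,0,0,0,-0.2,0,0,0,0,-0.2,0,0,0,0,-0.1,0,0,0,0,0,0,0,0,0,0,0,0,0,0,0,0,0,0,0,0,0,0,0,0,0,0],
)

```text
clock: 34.1
position: [0.5548, 0.238, 0.1034]
ee_rot: [0.0, 0.566, 0.825, 0.0]
contact_force: [-0.4, 0.3, 0.1]
width: 0.0135
```

Call:
carry_out(
  moves=[0,0,0,-0.1,0,0,0,0,-0.1,0,0,0,0,-0.1,0,0,0,0,0,0,0,0,0,0,0,0,0,0,0,0,0,0,0,0,0,0,0,0,0,0,0,0,0,0,0,0,0,0,0,0],
)

```text
clock: 35.1
position: [0.5555, 0.2373, 0.1015]
ee_rot: [0.001, 0.566, 0.825, 0.0]
contact_force: [0.9, -2.2, 5.6]
width: 0.0139
```

Contact at the expected height (0.1015). Releasing, lifting and moving clear.

Call:
carry_out(
  moves=[45,0,0,0,0,45,0,0,0,0,45,0,0,0,0,45,0,0,0,0,45,0,0,2,0,45,0,0,3,0,45,0,0,3,0,45,0,0,4,0,45,0,-3,2,0,45,0,-4,0,0],
)

```text
clock: 36.1
position: [0.5569, 0.1692, 0.2442]
ee_rot: [0.003, 0.564, 0.825, 0.003]
contact_force: [0.9, -0.7, 0.4]
width: 0.0379
```

Call:
carry_out(
  moves=[45,-1,-4,0,0,45,-1,-4,0,0,45,-1,-4,0,0,45,-1,-4,0,0,45,-1,-4,0,0,45,-1,-4,0,0,45,-1,-4,0,0,45,0,0,0,0,45,0,0,0,0,45,0,0,0,0],
)

```text
clock: 37.1
position: [0.4849, -0.1112, 0.2402]
ee_rot: [-0.0, 0.566, 0.825, 0.0]
contact_force: [0.2, 0.2, -0.4]
width: 0.0386
```

```bash
python3 - <<'E'
from stack import *
T=manip.get_image("top");S=manip.get_image("side")
crop(T,S,"pics/l8.png"); print(manip.get_state()["position"])
for k,a,b,r in(("red",(210,205),(264,177),.096),("yellow",(203,236),(235,175),.086),("green",(184,190),(271,162),.076),("blue",(200,205),(262,165),.067)):
    try: handle(T,S,k,a,b,r)
    except ValueError: print(k,"hidden")
E
```

```text
[ 0.48504356 -0.11086065  0.24025305]
red px [210.  205.4] [265.5 177.4] len 0.071
   grip [0.5654 0.212  0.0902] res 0.15 yaw 1.991 axis [0.6045 0.1243]
   grip [0.5654 0.212  0.0902] res 0.15 yaw 5.132 axis [0.5262 0.2996]
yellow px [202.7 236.4] [234.8 175.2] len 0.074
   grip [0.4854 0.2258 0.1007] res 0.8 yaw -2.11 axis [0.5295 0.2996]
   grip [0.4854 0.2258 0.1007] res 0.8 yaw 1.032 axis [0.4412 0.152 ]
green hidden
blue px [196.7 207.1] [264.5 151.3] len 0.069
   grip [0.5571 0.228  0.1597] res 4.24 yaw 1.952 axis [0.582  0.1658]
   grip [0.5571 0.228  0.1597] res 4.24 yaw 5.094 axis [0.5321 0.2902]
```

View pics/l8.png

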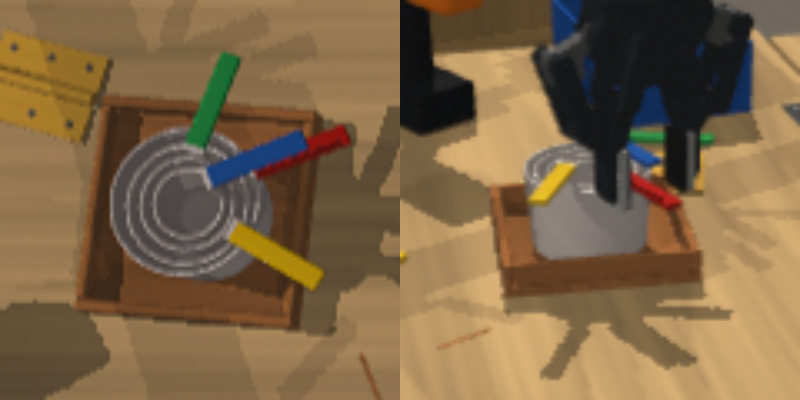

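All four rims are concentric in the top crop. The gripper hides part of the side view, so I'll move it aside for one numeric check of the heights.

Call:
carry_out(
  moves=[45,-1,-3,1,0,45,-1,-4,1,0,45,-1,-4,1,0,45,-1,-4,1,0,45,-1,-4,1,0,45,-1,-4,0,0,45,-1,-4,0,0,45,-1,-4,0,0,45,0,0,0,0,45,0,0,0,0],
)

```text
clock: 38.2
position: [0.4053, -0.4216, 0.2897]
ee_rot: [-0.001, 0.566, 0.825, 0.001]
contact_force: [0.7, 0.7, 1.0]
width: 0.0387
```

```bash
python3 - <<'E'
from stack import *
T=manip.get_image("top");S=manip.get_image("side"); S[:155]=0 if False else S[:155]
for k in("green","blue"): print(k,[(b[0],np.round(b[1][0],1)) for b in blobs(S,k,amin=15)])
for k,a,b,r in(("green",(184,190),(271,162),.076),("blue",(197,207),(262,168),.067)):
    try: handle(T,S,k,a,b,r)
    except ValueError: print(k,"hidden")
E
```

```text
green []
blue []
green hidden
blue hidden
```

Call:
carry_out(
  moves=[45,-2.6,-1.4,0,0,45,-2.6,-1.4,0,0,45,-2.6,-1.4,0,0,45,-2.6,-1.4,0,0,45,-2.6,-1.4,0,0,45,-2.6,-1.4,0,0,45,-2.6,-1.4,0,0,45,-2.6,-1.4,0,0,45,-2.6,-1.4,0,0,45,-2.6,-1.4,0,0],
)

```text
clock: 39.3
position: [0.1454, -0.5612, 0.2908]
ee_rot: [0.0, 0.565, 0.825, 0.0]
contact_force: [0.3, -0.2, 0.5]
width: 0.0386
```

```bash
python3 - <<'E'
from stack import *
HUE["green"]=(36,85)
T=manip.get_image("top");S=manip.get_image("side")
for k in("green","blue"): print(k,[(b[0],np.round(b[1][0],1)) for b in blobs(S,k,amin=15)])
for k,a,b,r in(("yellow",(203,236),(235,175),.086),("green",(184,190),(271,162),.076),("blue",(197,207),(262,168),.067)):
    try: handle(T,S,k,a,b,r)
    except ValueError: print(k,"hidden")
E
```

```text
green [(31.5, array([271., 161.]))]
blue [(43.0, array([258.6, 164.3])), (1888.0, array([265.6, 136.3]))]
yellow px [202.7 236.4] [235.  174.9] len 0.074
   grip [0.4855 0.2256 0.1016] res 0.69 yaw -2.11 axis [0.5297 0.2994]
   grip [0.4855 0.2256 0.1016] res 0.69 yaw 1.032 axis [0.4414 0.1518]
green px [183.5 189.5] [271. 161.] len 0.07
   grip [0.5995 0.274  0.1106] res 0.59 yaw 2.8 axis [0.6711 0.2486]
   grip [0.5995 0.274  0.1106] res 0.59 yaw 5.942 axis [0.5278 0.2994]
blue px [196.7 207.1] [258.6 164.3] len 0.071
   grip [0.5541 0.2383 0.1198] res 0.4 yaw 1.952 axis [0.5791 0.1761]
   grip [0.5541 0.2383 0.1198] res 0.4 yaw 5.094 axis [0.5292 0.3005]
```

Heights are 101.6, 110.6 and 119.8 mm, against 101, 110 and 119 expected for fully home. The axes agree within 3 mm. Handing in.

```bash
python3 -c "
from rig import manip; print(manip.sign_off())"
```

```text
the job is handed in; nothing more can be done
None
```

I stood the red dipper in the till, then nested yellow, green and blue in it one at a time. Each was lowered until light contact (about 6 N) and released, and I handed the job in at about 39 s with the gripper clear.

- **Heights:** the last two-view check put the yellow, green and blue grips at 101.6, 110.6 and 119.8 mm. Fully home would be 101, 110 and 119 mm.
- **Centring:** their axes were within about 2 mm of each other, and red's within about 4 mm. The top view showed four concentric rims.
- **Bystanders:** I kept well clear of the hinges, latch, tools and glue, but did not re-measure their positions at the end.

**Checks that failed or disagreed:**
- **Side view blocked:** several side-view checks failed because the arm was in the way. One matched the blue storage box instead of the blue handle. I repeated the green and blue checks with the arm moved away.
- **Red rim estimate:** after red was placed, the rim-based estimate of its centre differed by up to 8 mm from the handle-based one. I took the handle value, and the later checks agreed with it.
- **Red's last measurement:** its handle was half hidden under blue, so that reading was less exact (grip at 90.2 mm against 92 expected). An unhidden reading after yellow was nested gave 91.9 mm.

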